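Hook the upper shelf out from under the wall cabinet and set it on its stand

TASK

The upper shelf of the little two-tier stand has been pushed far back under the wall cabinet, where the gripper must not touch it. Take the pull hook, set its turned-down lip behind the shelf's near rim, drag the shelf out along the mat until it stands flat, wholly in front of the cabinet, and lay the hook down on the mat or worktop, clear of the shelf. Then pick the shelf up by its handle and lower it level onto the stand, all four pins up through its corner holes, feeling for the shoulders, whose height is set differently each time: it must rest on them before you let go, never be dropped or pressed down hard, and the other things must not be knocked about.

Things in the scene. Friction and masses are not known exactly. Their poses are not given: they have to be found in the camera images.
- hook_grip (a point): Middle of the pull hook's wooden handle (110 long, 20 wide, 18 mm high), 40 mm above the hook's underside; the hook stands on its lip and heel plate on the flat woven mat (8 mm thick). x runs along the tool to the lip, z up. Loose, 140 g; lies crosswise in front of the shelf. A steel shank (14 mm wide, 6 thick) joins handle and lip; the heel plate (40 wide, 36 high) hangs 50 mm behind this point.
- hook_lip (a point): Middle of the lower edge of the hook's turned-down lip: a steel plate 40 mm wide (across the tool), 4 mm thick, reaching 37 mm below the shank's underside; 140 mm ahead (+x) of hook_grip and 40 mm lower; it rests on the mat at the start.
- shelf_handle (a point): Middle of the grip bar of the loose pale-wood upper shelf, 80 mm above the shelf's underside. The bar is 80 mm long (y), 12 mm thick (x), 16 mm high, on two uprights 12 x 6 mm at y = +-37 mm that stand on the shelf's floor. It starts far back on the flat woven mat (top 8 mm above the worktop), under the wall cabinet, whose front lies about 0.72 m ahead of the robot and underside about 0.46 m up. z up; -x is the side near the robot at the start.
- shelf_floor (a point): Centre of the top of the upper shelf's floor, 8 mm above its underside; axes as shelf_handle. The shelf is a tray 110 (x) by 160 mm (y), 250 to 490 g, with a rim 4 mm thick whose top is 26 mm above its underside; 45 mm of free floor lie between near rim and uprights. Holes of 13 mm in the floor at x = +-40, y = +-65 mm. It fits the stand either way round.
- cup_a: Bystander: white cup 60 x 83 x 49 mm with a handle; origin under its middle.
- cup_b: Bystander: white cup 60 x 83 x 49 mm with a handle; origin under its middle.
- mill: Bystander: turned wooden mill 58 mm wide, 170 mm high; origin under its middle.
- candle: Bystander: low candle in a metal cup 38 mm wide, 17 mm high; origin under its middle.
- jar_low: Bystander: white lidded jar 70 mm wide, 85 mm high; origin under its middle.
- stand_deck (a point): Centre of the top of the fixed stand's lower deck, 16 mm above the worktop; the stand is 110 (x) by 160 mm (y), at the left or right front, with a cup on its deck. At x = +-40, y = +-65 mm stand four telescopic posts, all set alike to an unlisted height: their 18 mm wide shoulders lie level, 70 to 95 mm above the worktop. On each shoulder a pin, 10 mm thick for 18 mm, then tapering to 3 mm at 30 mm.

How it is judged:
On the way, in this order (a step that is already met when the one before it is completed fails the run):
1. the upper shelf is being drawn forward by the hook, at least 40 mm from where it stood (distance of shelf_floor from where it was at the start of the episode above 0.04 m and contact force between pull_hook and upper_shelf above 0.1 N), for 0.02 s.
2. the shelf stands flat in front of the cabinet and the hook is laid down, released and clear of the shelf (world x of shelf_floor below 0.7 m and height (world z) of shelf_floor below 0.022 m and angle between shelf_floor's own z axis and vertical below 0.06 rad and height (world z) of hook_grip below 0.065 m and linear speed of pull_hook below 0.03 m/s and contact force between the fingers and pull_hook below 0.05 N and contact force between pull_hook and upper_shelf below 0.05 N), for 0.2 s.
3. still held, the shelf rests on the stand with its holes over the pins, so that it is not dropped (horizontal distance between shelf_floor and stand_deck below 0.006 m and angle between the y axis of shelf_floor and the y axis of stand_deck, either way round below 0.05 rad and angle between shelf_floor's own z axis and vertical below 0.05 rad and contact force between each of stand, the fingers and upper_shelf above 0.8 N and linear speed of upper_shelf below 0.03 m/s), for 0.05 s.
At the end, for the whole second after the job is handed in: The upper shelf rests level on the stand's four shoulders, pins through its corner holes (centre within 4 mm, turned within 0.04 rad, level within 0.04 rad), at rest and borne by the stand; the hook lies at rest on the mat or worktop (horizontal distance between shelf_floor and stand_deck below 0.004 m and angle between the y axis of shelf_floor and the y axis of stand_deck, either way round below 0.04 rad and z of shelf_floor in the frame of stand_deck between 0.058 and 0.092 m and contact force between stand and upper_shelf above 1 N and angle between shelf_floor's own z axis and vertical below 0.04 rad and linear speed of each of upper_shelf, pull_hook below 0.02 m/s and height (world z) of hook_grip between 0 and 0.065 m); the robot touches nothing.
It fails at once if the robot touches the shelf while it is still back under the cabinet (world x of shelf_floor above 0.72 m and contact force between any of the arm, the fingers and upper_shelf above 0.3 N).
It fails at once if the shelf is tipped up (angle between shelf_floor's own z axis and vertical above 0.6 rad).
It fails at once if another thing is knocked aside by more than 40 mm (distance of any of cup_a, cup_b, mill, candle, jar_low from where it was at the start of the episode above 0.04 m).
It fails at once if another thing is knocked over (angle between any of cup_a, cup_b, mill, jar_low's own z axis and vertical above 0.5 rad).
It fails at once if the shelf is pressed on the stand with over 60 N, or dropped onto it (contact force between stand and upper_shelf above 60 N or (horizontal distance between shelf_floor and stand_deck below 0.03 m and linear speed of upper_shelf above 0.25 m/s and contact force between the fingers and upper_shelf below 0.05 N)).
It also fails if it takes over 67 s, if anything falls off the work surface, if the arm or the gripper's body presses on something with over 40 N, if the wrist force passes 120 N, or if a joint passes its speed limit or range.

ROBOT

A 7-joint arm with a two-finger parallel gripper is mounted at the origin on a cart in front of the work surface, level with it; the furniture and walls round the work are solid. World frame = base frame: x ahead of the robot, y to its left, z up, the work surface at z = 0. Lengths are in m, angles in rad, forces in N, time in s.
With the tool pointing down it reaches from about 0.4 to 0.85 m from the base axis. Payload 4.4 kg.
Tool frame: the origin (TCP) lies at the very end of the fingers, on their centre line; the grasp point (between the pads) lies 19 mm behind it; z points along the fingers, y is the line along which they close (so a half turn about z gives the same grasp; the last joint's range is limited). The gripper opens to 94 mm and grips with 3 to 60 N. Pads are 16 mm wide; open, the fingers measure 119 mm over their backs; the gripper's body (75 mm by 177 mm) begins 78 mm behind the grasp point.
Start: joints at [-0.066, 0.628, 0.038, 1.517, -0.027, 0.996, -0.02], TCP at [0.65, 0, 0.205] pointing down, gripper open.
Joint ranges: [-3.06, 3.06], [-0.37, 2.12], [-1.25, 1.32], [0.18, 2.47], [-1.1, 4.24], [0.23, 1.98], [-2.94, 2.94]. Speed limits (rad/s): [2.57, 2.57, 3.14, 3.14, 3.14, 3.14, 3.14].

INTERFACE

Orientations are given as a unit quaternion [w, x, y, z].
In Python, from plant import r gives the robot as it stands.
- The arm moves only by the tool move_arm, never from a script. Its argument "plan" is a list of rows, each an object of numbers: "dx", "dy", "dz": the shift along the tool's x, y, z in cm; "turn": the turn about the tool's z in degrees. A call has exactly 8 rows; each row shifts and turns the commanded pose from where the row before left it, along the tool's axes as they then stand; what a row does not reach is not made up. A row lasts 1/10 s, in which the tool goes at most 50 mm and 8.59 degrees, less where a joint would pass 70% of its speed; a pose out of reach is approached as far as the arm can. A call with a gripper value outside its range is refused whole. "claw" is the finger opening in cm, from 0 to 9.4, set as the call begins (left out, the last holds). The fingers move at their own pace and stop on an object; "force" is the grip in N (left out, the last holds). Time passes only in rows, so rows that do not move let the fingers close, or fill a call up. It gives the time, the measured TCP pose, the force, the opening and the grip force at its end, in the units of the state.
- r.read_state(): the state, without advancing time (a new reading comes with each control period).
- r.snapshot(name): name is "scene" or "side" or "wrist"; returns a dict with "img" (420x560x3 uint8, red, green, blue), "intrinsics" (3x3 intrinsics, pixels), "R" (3x3) and "t" (3): a world point X has camera coordinates R X + t. Camera axes: x right, y down, z forward; pixel columns grow to the right and rows downward; lengths in m; the calibration is good to about 2 mm. A picture is of the moment at which its call begins. There is no depth.
- r.close_job(): hands the job in; it is judged then, once.
The state is a dict: "time": time; "q": joint angles; "joint_velocities": joint speeds; "joint_efforts": joint torques, N m; "tool_pos": TCP position; "eef_rot": TCP orientation; "force": force on the tool from outside, world axes, zero at the start; "ft_torque": the same for the moment, N m; "grip_width": finger opening in m; "grasp_force": force on a finger pad.
Only numpy, scipy, OpenCV 4.12 (cv2) and the standard library are available. Lean on these libraries where they do the work, as an engineer would, in place of code of your own. Each camera call takes 0.05 s, during which the arm holds its last target. There are 200 camera calls.

## Working session

There is one attempt and no reset: what is moved stays moved. The work goes in short steps, Python scripts to look and compute and a tool call to move; the robot and the scene stay as the last step left them, time stands still between calls to the robot, and variables do not carry over. Pictures are saved under pics/ and viewed, at most 13 in all, crops included, and the job is handed in when it is done.

Besides the shell and the picture viewer there is one more tool, called after "Emit:" by a JSON object that holds its "api" and its "payload", one argument or row to a line. move_arm: Moves the arm, as the interface text tells. Its arguments: {"type":"object","properties":{"plan":{"type":"array"},"claw":{"type":"number"},"force":{"type":"number"}},"required":["plan"]}

```bash
ls; mkdir -p pics
python3 - <<'E'
from plant import r
import cv2,numpy as np,pickle
s=r.read_state(); print({k:np.round(v,3).tolist() for k,v in s.items()})
for n in ["scene","side","wrist"]:
    d=r.snapshot(n); pickle.dump(d,open(f"{n}.pkl","wb")); cv2.imwrite(f"pics/{n}0.png",d["img"][:,:,::-1]); print(n,np.round(-d["R"].T@d["t"],3),np.round(d["R"],2).tolist(),d["intrinsics"][0])
E
```

```text
pics
{'time': 0.0, 'q': [-0.066, 0.629, 0.038, 1.518, -0.027, 0.996, -0.02], 'joint_velocities': [0.0, -0.0, 0.001, -0.001, 0.001, 0.0, 0.001], 'joint_efforts': [0.0, -54.973, 1.144, -18.663, -0.052, 0.024, 0.0], 'tool_pos': [0.649, 0.0, 0.205], 'eef_rot': [-0.001, 0.707, 0.707, -0.001], 'force': [-0.443, 0.202, 1.248], 'ft_torque': [0.012, -0.017, -0.025], 'grasp_force': 0.0, 'grip_width': 0.094}
scene [0.054 0.995 0.892] [[-0.88, -0.48, -0.02], [-0.27, 0.53, -0.81], [0.4, -0.7, -0.59]] [501.94270471   0.         278.49274704]
side [0.199 0.623 0.735] [[-0.81, -0.58, 0.01], [-0.39, 0.54, -0.74], [0.43, -0.61, -0.67]] [390.73516921   0.         281.22971234]
wrist [0.65  0.077 0.384] [[1.0, -0.0, -0.0], [-0.0, -0.97, 0.26], [-0.0, -0.26, -0.97]] [292.34054439   0.         283.62473759]
```

View pics/scene0.png

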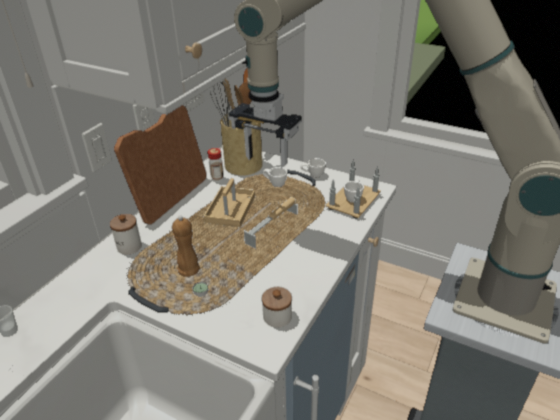

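View pics/side0.png

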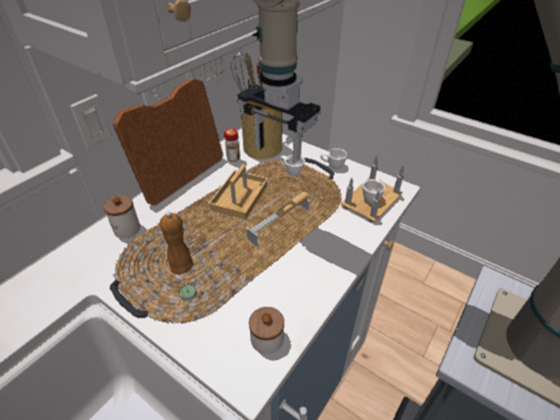

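View pics/wrist0.png

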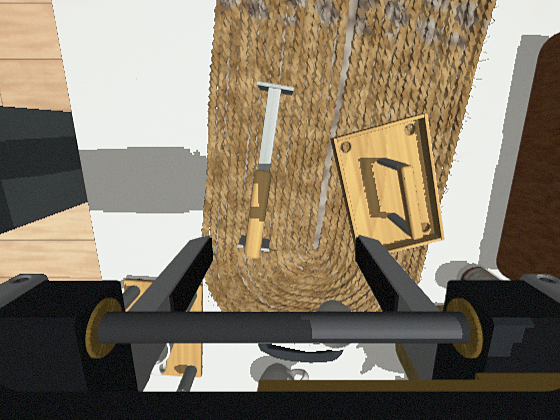

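```bash
cat > h.py <<'E'
import numpy as np,pickle,cv2
def ray(d,u,v,z):
    K=d["intrinsics"];R=d["R"];t=d["t"];c=-R.T@t
    w=R.T@np.linalg.inv(K)@np.array([u,v,1.]); return c+w*(z-c[2])/w[2]
def proj(d,X):
    p=d["intrinsics"]@(d["R"]@np.array(X)+d["t"]); return p[:2]/p[2]
E
python3 - <<'E'
from h import *
d=pickle.load(open("wrist.pkl","rb"))
im=d["img"][70:270,200:460,::-1]; cv2.imwrite("pics/w0c.png",cv2.resize(im,None,fx=3,fy=3,interpolation=cv2.INTER_CUBIC))
sc=pickle.load(open("scene.pkl","rb"))
a=sc["img"][150:225,310:400,::-1]
b=pickle.load(open("side.pkl","rb"))["img"][145:230,335:425,::-1]
a=cv2.resize(a,(400,334),interpolation=cv2.INTER_CUBIC);b=cv2.resize(b,(400,378),interpolation=cv2.INTER_CUBIC)
c=np.zeros((378,800,3),np.uint8);c[:334,:400]=a;c[:,400:]=b;cv2.imwrite("pics/stand0.png",c)
for n,z,p in [("lip",.048,(276,86)),("handle",.05,(255,215)),("c1",.034,(332,138)),("c2",.034,(428,115)),("c3",.034,(443,240)),("c4",.034,(358,250)),]: print(n,ray(d,*p,z).round(3))
E
```

```text
lip [0.641 0.121 0.048]
handle [ 0.615 -0.022  0.05 ]
c1 [0.705 0.067 0.034]
c2 [0.813 0.092 0.034]
c3 [ 0.852 -0.06   0.034]
c4 [ 0.744 -0.074  0.034]
```

View pics/w0c.png

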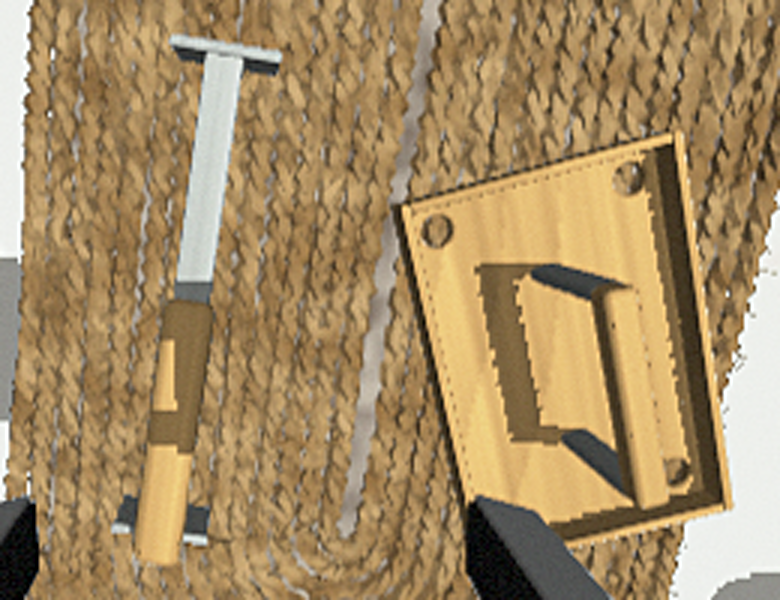

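View pics/stand0.png

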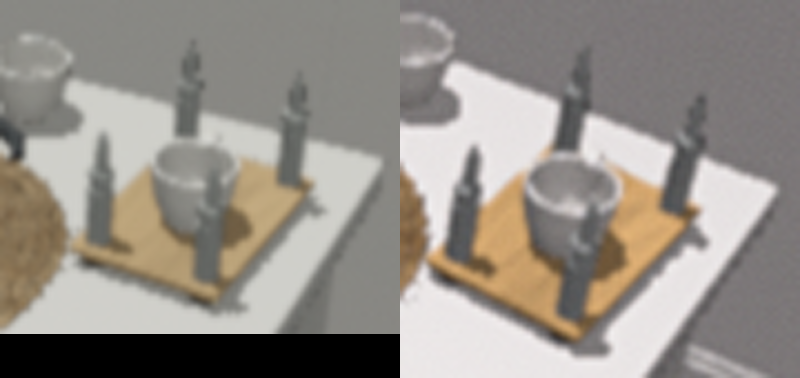

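Run:
```python
from h import *
L=lambda n:pickle.load(open(n+".pkl","rb"))
d,sc,si=L("wrist"),L("scene"),L("side")
w=lambda u,v,z:ray(d,200+(u-1)/3,70+(v-1)/3,z).round(4)
print("hook",w(225,47,.051),w(188,300,.057),w(158,560,.057),"heel",w(160,530,.01))
for p in [(437,230),(628,178),(678,470)]: print("hole",w(*p,.016))
for p in [(398,206),(468,495),(680,133),(730,507)]: print("rim",w(*p,.034))
print("bar",w(617,290,.096),w(655,500,.096))
k=90/400
S=lambda p:(310+p[0]*k,150+p[1]*k); D=lambda p:(335+p[0]*k,145+p[1]*k*85*400/90/378)
for a,b in [((193,45),(185,48)),((300,75),(300,97)),((103,135),(74,150)),((215,172),(193,205))]:
    P1=sc["intrinsics"]@np.c_[sc["R"],sc["t"]];P2=si["intrinsics"]@np.c_[si["R"],si["t"]]
    X=cv2.triangulatePoints(P1,P2,np.array(S(a)).reshape(2,1),np.array(D(b)).reshape(2,1));print("tip",(X[:3]/X[3]).ravel().round(3))
print("deck",[ray(sc,*S(p),.016).round(3) for p in [(75,245),(213,297),(312,183)]],[ray(si,*D(p),.016).round(3) for p in [(30,255),(182,335),(300,210)]])
```

```text
hook [0.6394 0.1218 0.051 ] [0.625  0.0333 0.057 ] [ 0.6107 -0.0718  0.057 ] heel [ 0.6065 -0.0784  0.01  ]
hole [0.7247 0.0564 0.016 ]
hole [0.8008 0.0769 0.016 ]
hole [ 0.8366 -0.0475  0.016 ]
rim [0.7054 0.0666 0.034 ]
rim [ 0.7401 -0.0525  0.034 ]
rim [0.8113 0.0934 0.034 ]
rim [ 0.8516 -0.058   0.034 ]
bar [0.7682 0.0416 0.096 ] [ 0.7893 -0.0314  0.096 ]
tip [ 0.509 -0.287  0.098]
tip [ 0.426 -0.269  0.106]
tip [ 0.511 -0.137  0.109]
tip [ 0.438 -0.147  0.097]
deck [array([ 0.528, -0.137,  0.016]), array([ 0.425, -0.125,  0.016]), array([ 0.412, -0.28 ,  0.016])] [array([ 0.529, -0.139,  0.016]), array([ 0.421, -0.129,  0.016]), array([ 0.409, -0.281,  0.016])]
```

Run:
```python
from h import *
L=lambda n:pickle.load(open(n+".pkl","rb"))
d,sc,si=L("wrist"),L("scene"),L("side")
for n,p,z in [("mill",(188,275),.008),("candle",(200,290),.01),("jar",(277,322),0),("jartop",(277,295),.075),("cup1",(278,184),.0),("cup2",(317,177),0),("cup3",(353,200),.016),("edge",(278,338),0),("edge",(240,300),0.008),("edge",(330,215),0.008),("counteredge",(330,310),0)]: print(n,ray(sc,*p,z).round(3))
for n,p,z in [("matL",(208,100),.008),("matL",(204,200),.008),("counter",(60,30),0),("counter",(85,210),0),("counter",(100,270),0)]: print(n,ray(d,*p,z).round(3))
print(proj(d,(.5,0,.2)))
```

```text
mill [0.722 0.292 0.008]
candle [0.662 0.323 0.01 ]
jar [0.449 0.317 0.   ]
jartop [0.454 0.305 0.075]
cup1 [ 0.726 -0.194  0.   ]
cup2 [ 0.631 -0.289  0.   ]
cup3 [ 0.469 -0.198  0.016]
edge [0.425 0.357 0.   ]
edge [0.558 0.304 0.008]
edge [ 0.504 -0.106  0.008]
counteredge [0.356 0.227 0.   ]
matL [0.557 0.111 0.008]
matL [ 0.543 -0.013  0.008]
counter [0.387 0.189 0.   ]
counter [ 0.378 -0.029  0.   ]
counter [ 0.383 -0.119  0.   ]
[ 63.41065635 247.3661389 ]
```

Emit:
{"api": "move_arm", "payload": {
  "plan": [
    {"dx":-2.0,"dy":-2,"dz":3.0,"turn":8.5},
    {"dy":-1,"dz":4},
    {"dz":4},
    {},
    {},
    {},
    {},
    {}
  ],
  "claw": 5.5,
  "force": 50
}}

```text
validation failed for argument at $.pl...
```

Emit:
{"api": "move_arm", "payload": {
  "plan": [
    {"dx":-2,"dy":-2,"dz":3,"turn":8.5},
    {"dx":0,"dy":-1,"dz":4,"turn":0},
    {"dx":0,"dy":0,"dz":4,"turn":0},
    {"dx":0,"dy":0,"dz":0,"turn":0},
    {"dx":0,"dy":0,"dz":0,"turn":0},
    {"dx":0,"dy":0,"dz":0,"turn":0},
    {"dx":0,"dy":0,"dz":0,"turn":0},
    {"dx":0,"dy":0,"dz":0,"turn":0}
  ],
  "claw": 5.5,
  "force": 50
}}

```text
time: 0.95
tool_pos: [0.6213, -0.0185, 0.0971]
eef_rot: [0.001, 0.758, 0.653, 0.001]
force: [0.4, 0.8, 0.1]
grip_width: 0.0552
grasp_force: 0.0
```

Emit:
{"api": "move_arm", "payload": {
  "plan": [
    {"dx":0,"dy":-0.3,"dz":3,"turn":0},
    {"dx":0,"dy":0,"dz":2,"turn":0},
    {"dx":0,"dy":0,"dz":1,"turn":0},
    {"dx":0,"dy":0,"dz":0.8,"turn":0},
    {"dx":0,"dy":0,"dz":0,"turn":0},
    {"dx":0,"dy":0,"dz":0,"turn":0},
    {"dx":0,"dy":0,"dz":0,"turn":0},
    {"dx":0,"dy":0,"dz":0,"turn":0}
  ]
}}

```text
time: 1.75
tool_pos: [0.6177, -0.0181, 0.0282]
eef_rot: [0.0, 0.758, 0.653, 0.001]
force: [-0.6, 0.2, 0.5]
grip_width: 0.0551
grasp_force: 0.0
```

Emit:
{"api": "move_arm", "payload": {
  "plan": [
    {"dx":0,"dy":0,"dz":0,"turn":0},
    {"dx":0,"dy":0,"dz":0,"turn":0},
    {"dx":0,"dy":0,"dz":0,"turn":0},
    {"dx":0,"dy":0,"dz":0,"turn":0},
    {"dx":0,"dy":0,"dz":0,"turn":0},
    {"dx":0,"dy":0,"dz":0,"turn":0},
    {"dx":0,"dy":0,"dz":0,"turn":0},
    {"dx":0,"dy":0,"dz":0,"turn":0}
  ],
  "claw": 0
}}

```text
time: 2.55
tool_pos: [0.6173, -0.0181, 0.0275]
eef_rot: [0.0, 0.758, 0.653, 0.0]
force: [0.7, -0.6, -0.5]
grip_width: 0.0198
grasp_force: 50.0
```

Emit:
{"api": "move_arm", "payload": {
  "plan": [
    {"dx":0,"dy":0,"dz":-3.5,"turn":0},
    {"dx":0,"dy":0,"dz":-2.5,"turn":4},
    {"dx":0,"dy":0,"dz":0,"turn":8},
    {"dx":0,"dy":0,"dz":0,"turn":8},
    {"dx":0,"dy":0,"dz":0,"turn":8},
    {"dx":0,"dy":0,"dz":0,"turn":8},
    {"dx":0,"dy":0,"dz":0,"turn":8},
    {"dx":0,"dy":0,"dz":0,"turn":8}
  ]
}}

```text
time: 3.35
tool_pos: [0.6165, -0.0178, 0.0872]
eef_rot: [-0.0, 0.968, 0.252, -0.001]
force: [0.8, 0.1, -1.2]
grip_width: 0.0193
grasp_force: 50.0
```

Emit:
{"api": "move_arm", "payload": {
  "plan": [
    {"dx":0,"dy":0,"dz":0,"turn":7},
    {"dx":0,"dy":0,"dz":0,"turn":7},
    {"dx":0,"dy":0,"dz":0,"turn":0},
    {"dx":0,"dy":0,"dz":0,"turn":0},
    {"dx":0,"dy":0,"dz":0,"turn":0},
    {"dx":0,"dy":0,"dz":0,"turn":0},
    {"dx":0,"dy":0,"dz":0,"turn":0},
    {"dx":0,"dy":0,"dz":0,"turn":0}
  ]
}}

```text
time: 4.15
tool_pos: [0.6171, -0.0181, 0.0875]
eef_rot: [-0.0, 0.991, 0.135, 0.0]
force: [-0.6, -0.3, -1.3]
grip_width: 0.0195
grasp_force: 50.0
```

Run:
```python
from h import *
from plant import r
s=r.read_state();p=np.array(s["tool_pos"]);q=s["eef_rot"];print(p.round(4),np.round(q,3),s["grip_width"])
y=2*np.arctan2(q[2],q[1]);print("yaw",np.degrees(y))
e=np.array([np.cos(y),np.sin(y)]);lip=p[:2]+.14*e
print("lip exp",lip,p[2]+.0205-.04)
c,s_=np.cos(np.radians(15.5)),np.sin(np.radians(15.5))
v=lip-[.7795,.0045];print("local",v@[c,s_],v@[-s_,c])
d=r.snapshot("side");a=d["img"][130:240,180:330,::-1]
d2=r.snapshot("wrist");pickle.dump(d2,open("wrist1.pkl","wb"))
pickle.dump(d,open("side1.pkl","wb"))
a=cv2.resize(a,(400,293),interpolation=cv2.INTER_CUBIC)
o=np.zeros((420,960,3),np.uint8);o[:,:560]=d2["img"][:,:,::-1];o[:293,560:]=a;cv2.imwrite("pics/h1.png",o[:,160:])
print(proj(d,(*lip,p[2]-.0195)))
```

```text
[ 0.6171 -0.0181  0.0875] [-0.     0.991  0.135  0.   ] 0.01948045255641891
yaw 15.515052448533888
lip exp [0.75204472 0.01933977] 0.06802024023964415
local -0.022490987619156654 0.021637158471408298
[242.17356561 186.94941462]
```

View pics/h1.png

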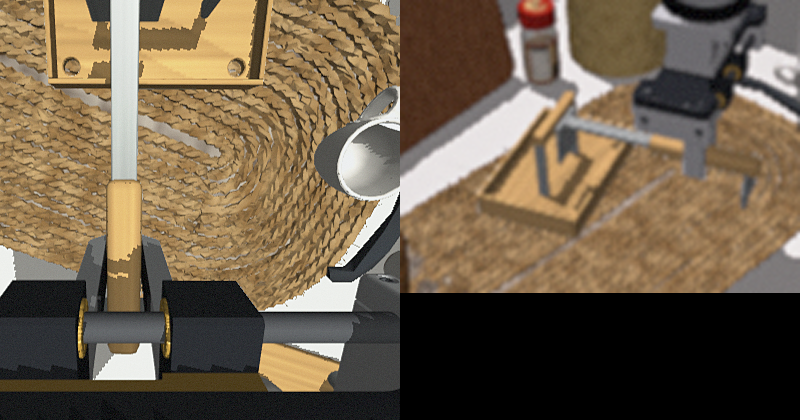

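Emit:
{"api": "move_arm", "payload": {
  "plan": [
    {"dx":-0.8,"dy":1.2,"dz":0,"turn":0},
    {"dx":0,"dy":1,"dz":0,"turn":0},
    {"dx":0,"dy":0,"dz":1.5,"turn":0},
    {"dx":0,"dy":0,"dz":1.5,"turn":0},
    {"dx":0,"dy":0,"dz":1,"turn":0},
    {"dx":0,"dy":0,"dz":0.5,"turn":0},
    {"dx":0,"dy":0,"dz":0.3,"turn":0},
    {"dx":0,"dy":0,"dz":0,"turn":0}
  ]
}}

```text
time: 5.05
tool_pos: [0.6152, -0.0412, 0.039]
eef_rot: [-0.0, 0.991, 0.135, -0.0]
force: [0.2, 0.1, -1.3]
grip_width: 0.0196
grasp_force: 50.0
```

Emit:
{"api": "move_arm", "payload": {
  "plan": [
    {"dx":-0.5,"dy":0,"dz":0,"turn":0},
    {"dx":-0.6,"dy":0,"dz":0,"turn":0},
    {"dx":-0.6,"dy":0,"dz":0,"turn":0},
    {"dx":-0.4,"dy":0,"dz":0,"turn":0},
    {"dx":-0.4,"dy":0,"dz":0,"turn":0},
    {"dx":-0.5,"dy":0,"dz":0,"turn":0},
    {"dx":-0.5,"dy":0,"dz":0,"turn":0},
    {"dx":-0.5,"dy":0,"dz":0,"turn":0}
  ]
}}

```text
time: 5.85
tool_pos: [0.5768, -0.0522, 0.0396]
eef_rot: [0.0, 0.991, 0.135, 0.0]
force: [1.5, 0.3, -1.4]
grip_width: 0.0197
grasp_force: 50.0
```

Emit:
{"api": "move_arm", "payload": {
  "plan": [
    {"dx":-1,"dy":-0.1,"dz":0,"turn":0},
    {"dx":-1,"dy":-0.1,"dz":0,"turn":0},
    {"dx":-1,"dy":-0.1,"dz":0,"turn":0},
    {"dx":-1,"dy":-0.1,"dz":0,"turn":0},
    {"dx":-1,"dy":-0.1,"dz":0,"turn":0},
    {"dx":-1,"dy":-0.1,"dz":0,"turn":0},
    {"dx":-1,"dy":-0.1,"dz":0,"turn":0},
    {"dx":-1,"dy":-0.1,"dz":0,"turn":0}
  ]
}}

```text
time: 6.65
tool_pos: [0.4968, -0.0659, 0.0395]
eef_rot: [0.0, 0.991, 0.135, 0.0]
force: [1.6, 0.5, -1.2]
grip_width: 0.0196
grasp_force: 50.0
```

Emit:
{"api": "move_arm", "payload": {
  "plan": [
    {"dx":-1,"dy":-0.2,"dz":0,"turn":0},
    {"dx":-1,"dy":-0.2,"dz":0,"turn":0},
    {"dx":-1,"dy":-0.2,"dz":0,"turn":0},
    {"dx":-0.6,"dy":-0.1,"dz":0,"turn":0},
    {"dx":-0.3,"dy":0,"dz":0,"turn":0},
    {"dx":0,"dy":0,"dz":0,"turn":0},
    {"dx":0.4,"dy":0,"dz":0,"turn":0},
    {"dx":0.4,"dy":0,"dz":0,"turn":0}
  ]
}}

```text
time: 7.45
tool_pos: [0.4659, -0.0671, 0.0393]
eef_rot: [-0.0, 0.991, 0.135, -0.0]
force: [0.3, 0.1, -2.2]
grip_width: 0.0195
grasp_force: 50.0
```

Run:
```python
from h import *
from plant import r
s=r.read_state();print(np.round(s["tool_pos"],4),np.round(s["eef_rot"],3),np.round(s["force"],1))
d=r.snapshot("side");d2=r.snapshot("wrist");pickle.dump(d2,open("wrist2.pkl","wb"));pickle.dump(d,open("side2.pkl","wb"))
a=cv2.resize(d["img"][130:260,180:340,::-1],(400,325),interpolation=cv2.INTER_CUBIC)
o=np.zeros((420,800,3),np.uint8);o[:,:400]=d2["img"][:,80:480,::-1];o[:325,400:]=a;cv2.imwrite("pics/h2.png",o)
```

```text
[ 0.4659 -0.0671  0.0393] [-0.     0.991  0.135 -0.   ] [ 0.3  0.1 -2.2]
```

View pics/h2.png

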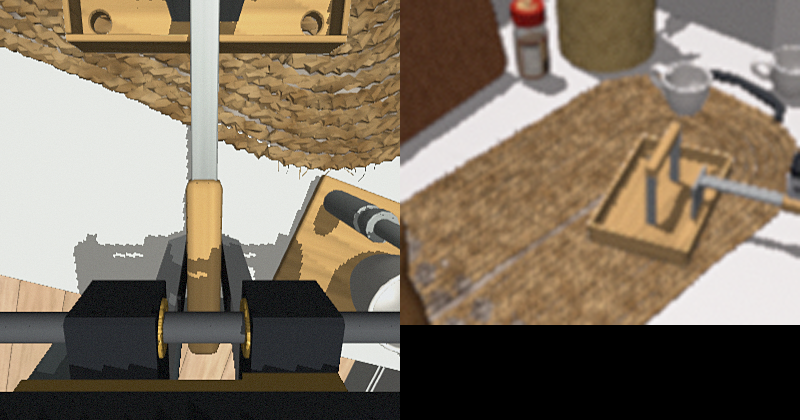

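Emit:
{"api": "move_arm", "payload": {
  "plan": [
    {"dx":0,"dy":0,"dz":-3,"turn":0},
    {"dx":0,"dy":0,"dz":-4,"turn":0},
    {"dx":0,"dy":0,"dz":-2,"turn":-4},
    {"dx":0,"dy":0,"dz":0,"turn":-8},
    {"dx":0,"dy":0,"dz":0,"turn":-8},
    {"dx":0,"dy":0,"dz":0,"turn":-8},
    {"dx":0,"dy":0,"dz":0,"turn":-8},
    {"dx":0,"dy":0,"dz":0,"turn":-8}
  ]
}}

```text
time: 8.35
tool_pos: [0.4656, -0.0672, 0.1294]
eef_rot: [-0.0, 0.867, 0.499, -0.0]
force: [-0.2, 0.1, -2.7]
grip_width: 0.0195
grasp_force: 50.0
```

Emit:
{"api": "move_arm", "payload": {
  "plan": [
    {"dx":0,"dy":0,"dz":0,"turn":-8},
    {"dx":0,"dy":0,"dz":0,"turn":-8},
    {"dx":0,"dy":0,"dz":0,"turn":-8},
    {"dx":0,"dy":0,"dz":0,"turn":-6.5},
    {"dx":4,"dy":0,"dz":0,"turn":0},
    {"dx":4,"dy":0,"dz":0,"turn":0},
    {"dx":4,"dy":0,"dz":0,"turn":0},
    {"dx":0,"dy":0,"dz":0,"turn":0}
  ]
}}

```text
time: 9.15
tool_pos: [0.4656, 0.0592, 0.1294]
eef_rot: [-0.001, 0.704, 0.71, 0.001]
force: [0.7, -0.2, -0.4]
grip_width: 0.0197
grasp_force: 50.0
```

Emit:
{"api": "move_arm", "payload": {
  "plan": [
    {"dx":0,"dy":0,"dz":4,"turn":0},
    {"dx":0,"dy":0,"dz":3,"turn":0},
    {"dx":0,"dy":0,"dz":2,"turn":0},
    {"dx":0,"dy":0,"dz":1,"turn":0},
    {"dx":0,"dy":0,"dz":0.5,"turn":0},
    {"dx":0,"dy":0,"dz":0.3,"turn":0},
    {"dx":0,"dy":0,"dz":0.1,"turn":0},
    {"dx":0,"dy":0,"dz":0,"turn":0}
  ]
}}

```text
time: 9.95
tool_pos: [0.4664, 0.0527, 0.0211]
eef_rot: [0.0, 0.707, 0.707, 0.001]
force: [-0.2, -0.7, -0.6]
grip_width: 0.0194
grasp_force: 50.0
```

Emit:
{"api": "move_arm", "payload": {
  "plan": [
    {"dx":0,"dy":0,"dz":0.1,"turn":0},
    {"dx":0,"dy":0,"dz":0.1,"turn":0},
    {"dx":0,"dy":0,"dz":0,"turn":0},
    {"dx":0,"dy":0,"dz":0,"turn":0},
    {"dx":0,"dy":0,"dz":0,"turn":0},
    {"dx":0,"dy":0,"dz":0,"turn":0},
    {"dx":0,"dy":0,"dz":0,"turn":0},
    {"dx":0,"dy":0,"dz":0,"turn":0}
  ]
}}

```text
time: 10.75
tool_pos: [0.4664, 0.0528, 0.0194]
eef_rot: [0.0, 0.707, 0.707, 0.001]
force: [-1.0, 0.7, 6.5]
grip_width: 0.0192
grasp_force: 50.0
```

Emit:
{"api": "move_arm", "payload": {
  "plan": [
    {"dx":0,"dy":0,"dz":0,"turn":0},
    {"dx":0,"dy":0,"dz":0,"turn":0},
    {"dx":0,"dy":0,"dz":0,"turn":0},
    {"dx":0,"dy":0,"dz":0,"turn":0},
    {"dx":0,"dy":0,"dz":-2,"turn":0},
    {"dx":0,"dy":0,"dz":-4,"turn":0},
    {"dx":0,"dy":0,"dz":-5,"turn":0},
    {"dx":0,"dy":0,"dz":-5,"turn":0}
  ],
  "claw": 6
}}

```text
time: 11.55
tool_pos: [0.465, 0.0526, 0.1799]
eef_rot: [-0.0, 0.707, 0.707, -0.001]
force: [1.7, 1.2, -0.5]
grip_width: 0.0599
grasp_force: 0.0
```

Emit:
{"api": "move_arm", "payload": {
  "plan": [
    {"dx":-2,"dy":0,"dz":-4,"turn":0},
    {"dx":-3,"dy":0,"dz":-4,"turn":0},
    {"dx":-4,"dy":0,"dz":-2,"turn":0},
    {"dx":-5,"dy":0,"dz":0,"turn":0},
    {"dx":-5,"dy":0,"dz":0,"turn":0},
    {"dx":-5,"dy":0,"dz":0,"turn":0},
    {"dx":-5,"dy":0,"dz":0,"turn":0},
    {"dx":-5,"dy":0,"dz":0,"turn":0}
  ]
}}

```text
time: 12.35
tool_pos: [0.4653, -0.2891, 0.2784]
eef_rot: [-0.0, 0.707, 0.707, 0.0]
force: [1.2, 0.1, -0.1]
grip_width: 0.0598
grasp_force: 0.0
```

Emit:
{"api": "move_arm", "payload": {
  "plan": [
    {"dx":0,"dy":0,"dz":0,"turn":0},
    {"dx":0,"dy":0,"dz":0,"turn":0},
    {"dx":0,"dy":0,"dz":0,"turn":0},
    {"dx":0,"dy":0,"dz":0,"turn":0},
    {"dx":0,"dy":0,"dz":0,"turn":0},
    {"dx":0,"dy":0,"dz":0,"turn":0},
    {"dx":0,"dy":0,"dz":0,"turn":0},
    {"dx":0,"dy":0,"dz":0,"turn":0}
  ]
}}

```text
time: 13.15
tool_pos: [0.4659, -0.2871, 0.2785]
eef_rot: [0.0, 0.707, 0.707, 0.0]
force: [-0.7, -0.0, 0.1]
grip_width: 0.0598
grasp_force: 0.0
```

Run:
```python
from h import *
from plant import r
s=r.read_state();print(np.round(s["tool_pos"],4),np.round(s["eef_rot"],3),np.round(s["q"],2))
d=r.snapshot("wrist");pickle.dump(d,open("wstand.pkl","wb"))
print([proj(d,(x,y,.105)).round(0).tolist() for x in(.43,.51) for y in (-.275,-.145)])
cs=[proj(d,(x,y,z)) for x in(.41,.53) for y in (-.29,-.125) for z in (0,.12)]
a=np.min(cs,0)-12;b=np.max(cs,0)+12;a=np.clip(a,0,[560,420]).astype(int);b=np.clip(b,0,[560,420]).astype(int)
k=min(800/(b-a)[0],600/(b-a)[1]);print(a,b,k)
cv2.imwrite("pics/ws.png",cv2.resize(d["img"][a[1]:b[1],a[0]:b[0],::-1],None,fx=k,fy=k,interpolation=cv2.INTER_CUBIC))
```

```text
[ 0.4659 -0.2871  0.2785] [0.    0.707 0.707 0.   ] [ 0.39  0.41  0.17  1.71 -0.08  1.03  0.58]
[[255.0, 184.0], [251.0, 68.0], [320.0, 184.0], [324.0, 68.0]]
[218  32] [357 210] 3.3707865168539324
```

View pics/ws.png

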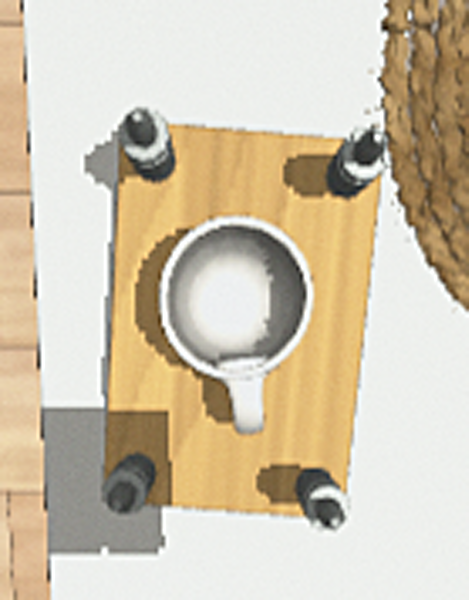

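Run:
```python
from h import *
d=pickle.load(open("wstand.pkl","rb"));k=3.3707865
P=lambda p,z:ray(d,218+p[0]/k-.35,32+p[1]/k-.35,z)[:2]
l=lambda a,b:np.cross([*a,1],[*b,1])
def X(a,b):
    c=np.cross(a,b);return c[:2]/c[2]
T=l((172,125),(345,138));L=l((118,180),(105,475));R=l((380,190),(347,490));B=l((170,508),(300,515))
q=[P(X(*e),.016) for e in [(T,L),(T,R),(B,L),(B,R)]]
def show(q,s):
    tl,tr,bl,br=q; c=sum(q)/4; x=(tr-tl+br-bl)/2;y=(tl-bl+tr-br)/2
    print(s,c.round(4),"x",np.linalg.norm(x).round(4),np.degrees(np.arctan2(x[1],x[0])).round(2),"y",np.linalg.norm(y).round(4),np.degrees(np.arctan2(-y[0],y[1])).round(2))
show(q,"deck")
for z in [.09,.1,.105,.11,.115,.12,.125]: show([P(p,z) for p in [(140,115),(374,130),(120,503),(329,520)]],"tips%.3f"%z)
```

```text
deck [ 0.4722 -0.2109] x 0.1093 -3.58 y 0.1588 -4.37
tips0.090 [ 0.4719 -0.2095] x 0.0797 -4.08 y 0.1352 -4.72
tips0.100 [ 0.4717 -0.2095] x 0.0776 -4.08 y 0.1315 -4.72
tips0.105 [ 0.4716 -0.2095] x 0.0765 -4.08 y 0.1297 -4.72
tips0.110 [ 0.4716 -0.2095] x 0.0754 -4.08 y 0.1279 -4.72
tips0.115 [ 0.4715 -0.2095] x 0.0743 -4.08 y 0.126 -4.72
tips0.120 [ 0.4714 -0.2095] x 0.0732 -4.08 y 0.1242 -4.72
tips0.125 [ 0.4713 -0.2095] x 0.0721 -4.08 y 0.1223 -4.72
```

Emit:
{"api": "move_arm", "payload": {
  "plan": [
    {"dx":3,"dy":3,"dz":0,"turn":0},
    {"dx":3.2,"dy":3.3,"dz":0,"turn":0},
    {"dx":3.2,"dy":3.3,"dz":0,"turn":0},
    {"dx":3.2,"dy":3.3,"dz":0,"turn":0},
    {"dx":3.2,"dy":3.3,"dz":0,"turn":0},
    {"dx":3.3,"dy":3.3,"dz":0,"turn":0},
    {"dx":0,"dy":0,"dz":0,"turn":-8},
    {"dx":0,"dy":0,"dz":0,"turn":-7.5}
  ],
  "claw": 5
}}

```text
time: 14.0
tool_pos: [0.6617, -0.0939, 0.2775]
eef_rot: [-0.0, 0.602, 0.799, -0.0]
force: [-0.1, -1.5, 0.1]
grip_width: 0.0502
grasp_force: 0.0
```

Emit:
{"api": "move_arm", "payload": {
  "plan": [
    {"dx":0,"dy":0,"dz":0,"turn":0},
    {"dx":0,"dy":0,"dz":0,"turn":0},
    {"dx":0,"dy":0,"dz":0,"turn":0},
    {"dx":0,"dy":0,"dz":0,"turn":0},
    {"dx":0,"dy":0,"dz":0,"turn":0},
    {"dx":0,"dy":0,"dz":0,"turn":0},
    {"dx":0,"dy":0,"dz":0,"turn":0},
    {"dx":0,"dy":0,"dz":0,"turn":0}
  ]
}}

```text
time: 14.8
tool_pos: [0.6608, -0.0963, 0.2785]
eef_rot: [-0.0, 0.605, 0.796, 0.0]
force: [0.1, 0.1, -0.6]
grip_width: 0.0495
grasp_force: 0.0
```

Run:
```python
from h import *
from plant import r
s=r.read_state();print(np.round(s["tool_pos"],4),np.round(s["eef_rot"],3),np.round(s["q"],2))
d=r.snapshot("wrist");pickle.dump(d,open("wshelf.pkl","wb"))
R2=lambda x,y:(.640+.9636*x-.2672*y,-.019+.2672*x+.9636*y)
cs=[proj(d,(*R2(x,y),z)) for x in(-.06,.06) for y in (-.085,.085) for z in (0.008,.1)]
a=np.min(cs,0)-10;b=np.max(cs,0)+10;a=np.clip(a,0,[560,420]).astype(int);b=np.clip(b,0,[560,420]).astype(int)
k=min(800/(b-a)[0],600/(b-a)[1]);print(a,b,k)
cv2.imwrite("pics/wsh.png",cv2.resize(d["img"][a[1]:b[1],a[0]:b[0],::-1],None,fx=k,fy=k,interpolation=cv2.INTER_CUBIC))
```

```text
[ 0.6608 -0.0963  0.2785] [-0.     0.605  0.796  0.   ] [ 0.07  0.6   0.06  1.37 -0.04  1.18  0.4 ]
[219  36] [348 206] 3.5294117647058822
```

View pics/wsh.png

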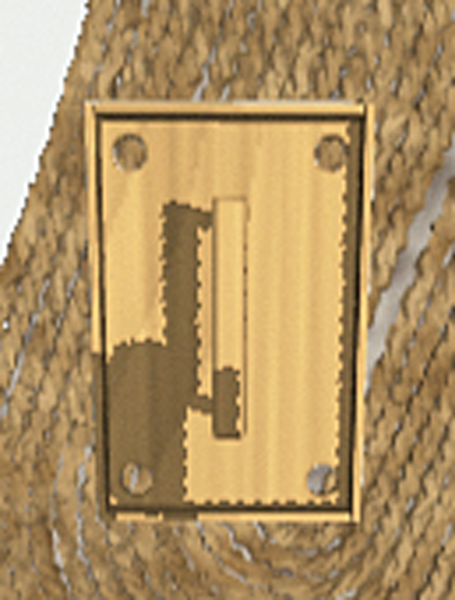

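Run:
```python
from h import *
d=pickle.load(open("wshelf.pkl","rb"));k=3.5294117
P=lambda p,z:ray(d,219+p[0]/k-.35,36+p[1]/k-.35,z)[:2]
def show(q,s):
    tl,tr,bl,br=q; c=sum(q)/4; x=(tr-tl+br-bl)/2;y=(tl-bl+tr-br)/2
    print(s,c.round(4),"x",np.linalg.norm(x).round(4),np.degrees(np.arctan2(x[1],x[0])).round(2),"y",np.linalg.norm(y).round(4),np.degrees(np.arctan2(-y[0],y[1])).round(2))
show([P(p,.016) for p in [(130.5,152),(331,152),(136,478),(322,479)]],"holes")
show([P(p,.034) for p in [(87,103),(373,103),(106,519),(358,520)]],"rim")
a,b=P((230,197),.096),P((229.5,438),.096);print("bar",(a+b)/2,np.linalg.norm(a-b),np.degrees(np.arctan2(-(a-b)[0],(a-b)[1])))
```

```text
holes [ 0.6395 -0.0189] x 0.0796 15.27 y 0.1295 15.12
rim [ 0.64   -0.0189] x 0.106 15.31 y 0.1583 15.74
bar [ 0.63956415 -0.01925098] 0.07829111649420825 15.307542067862299
```

Emit:
{"api": "move_arm", "payload": {
  "plan": [
    {"dx":3,"dy":0,"dz":1,"turn":0.2},
    {"dx":3,"dy":0,"dz":3,"turn":0},
    {"dx":2,"dy":0,"dz":4,"turn":0},
    {"dx":0,"dy":0,"dz":4,"turn":0},
    {"dx":0,"dy":0,"dz":4,"turn":0},
    {"dx":0,"dy":0,"dz":3,"turn":0},
    {"dx":0,"dy":0,"dz":1.5,"turn":0},
    {"dx":0,"dy":0,"dz":0.4,"turn":0}
  ]
}}

```text
time: 15.65
tool_pos: [0.6387, -0.0192, 0.0679]
eef_rot: [-0.001, 0.607, 0.795, -0.001]
force: [0.7, 0.4, 1.1]
grip_width: 0.0504
grasp_force: 0.0
```

Emit:
{"api": "move_arm", "payload": {
  "plan": [
    {"dx":0,"dy":0,"dz":0,"turn":0},
    {"dx":0,"dy":0,"dz":0,"turn":0},
    {"dx":0,"dy":0,"dz":0,"turn":0},
    {"dx":0,"dy":0,"dz":0,"turn":0},
    {"dx":0,"dy":0,"dz":0,"turn":0},
    {"dx":0,"dy":0,"dz":0,"turn":0},
    {"dx":0,"dy":0,"dz":0,"turn":0},
    {"dx":0,"dy":0,"dz":0,"turn":0}
  ],
  "claw": 0,
  "force": 55
}}

```text
time: 16.45
tool_pos: [0.6398, -0.0192, 0.0701]
eef_rot: [0.0, 0.607, 0.795, 0.0]
force: [-3.0, -0.1, 5.1]
grip_width: 0.0111
grasp_force: 55.0
```

Emit:
{"api": "move_arm", "payload": {
  "plan": [
    {"dx":0,"dy":0,"dz":-0.5,"turn":0},
    {"dx":0,"dy":0,"dz":-1.5,"turn":0},
    {"dx":0,"dy":0,"dz":-3,"turn":0},
    {"dx":0,"dy":0,"dz":-4,"turn":0},
    {"dx":0,"dy":0,"dz":-4,"turn":0},
    {"dx":0,"dy":0,"dz":-1,"turn":0},
    {"dx":0,"dy":0,"dz":0,"turn":0},
    {"dx":0,"dy":0,"dz":0,"turn":0}
  ]
}}

```text
time: 17.25
tool_pos: [0.6383, -0.0191, 0.208]
eef_rot: [-0.001, 0.607, 0.795, -0.001]
force: [-0.2, 0.2, -3.1]
grip_width: 0.0114
grasp_force: 55.0
```

Run:
```python
from h import *
from plant import r
s=r.read_state();print(np.round(s["tool_pos"],4),np.round(s["eef_rot"],3),np.round(s["force"],1),np.round(s["ft_torque"],2),s["grip_width"])
d=r.snapshot("wrist");pickle.dump(d,open("wheld.pkl","wb"))
d2=r.snapshot("side");pickle.dump(d2,open("sheld.pkl","wb"))
o=np.zeros((420,800,3),np.uint8);o[:,:400]=d["img"][:,80:480,::-1];o[:400,400:]=cv2.resize(d2["img"][60:260,170:370,::-1],(400,400));cv2.imwrite("pics/held.png",o)
```

```text
[ 0.6383 -0.0191  0.208 ] [-0.001  0.607  0.795 -0.001] [-0.2  0.2 -3.1] [ 0.01  0.06 -0.05] 0.011367973997080245
```

View pics/held.png

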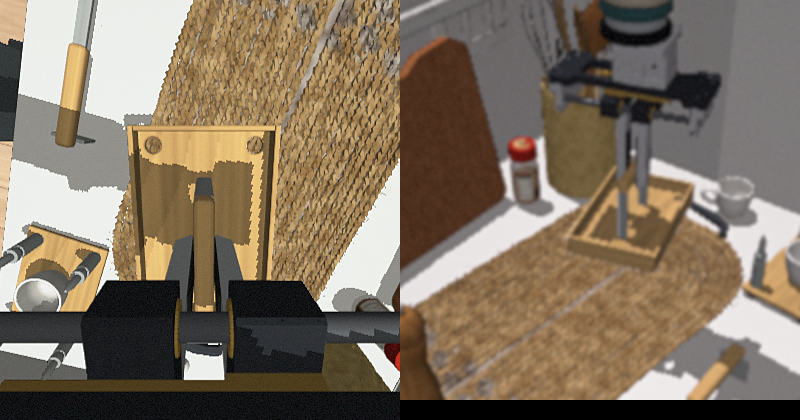

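Emit:
{"api": "move_arm", "payload": {
  "plan": [
    {"dx":-1,"dy":-1.5,"dz":0,"turn":0},
    {"dx":-2,"dy":-3,"dz":0,"turn":0},
    {"dx":-2,"dy":-3,"dz":0,"turn":0},
    {"dx":-2,"dy":-3,"dz":0,"turn":0},
    {"dx":-2,"dy":-3,"dz":0,"turn":0},
    {"dx":-2,"dy":-3,"dz":0,"turn":0},
    {"dx":-2,"dy":-3,"dz":0,"turn":0},
    {"dx":-1,"dy":-1.6,"dz":0,"turn":0}
  ]
}}

```text
time: 18.15
tool_pos: [0.4693, -0.2124, 0.208]
eef_rot: [-0.002, 0.608, 0.794, -0.001]
force: [-0.5, -0.1, -2.7]
grip_width: 0.0117
grasp_force: 55.0
```

Emit:
{"api": "move_arm", "payload": {
  "plan": [
    {"dx":0,"dy":0,"dz":0,"turn":4},
    {"dx":0,"dy":0,"dz":0,"turn":6},
    {"dx":0,"dy":0,"dz":0,"turn":6},
    {"dx":0,"dy":0,"dz":0,"turn":3.6},
    {"dx":0,"dy":0,"dz":0,"turn":0},
    {"dx":0,"dy":0,"dz":0,"turn":0},
    {"dx":0,"dy":0,"dz":0,"turn":0},
    {"dx":0,"dy":0,"dz":0,"turn":0}
  ]
}}

```text
time: 18.95
tool_pos: [0.4729, -0.2098, 0.2092]
eef_rot: [-0.0, 0.733, 0.68, -0.0]
force: [-0.0, 0.5, -2.1]
grip_width: 0.0118
grasp_force: 55.0
```

Run:
```python
from h import *
from plant import r
d=pickle.load(open("wheld.pkl","rb"))
for p in [(232,145),(335,145)]:
    v=ray(d,*p,.208+.019-.072)[:2]-[.6383,-.0191];a=np.radians(15.3);print("hole local",v@[np.cos(a),np.sin(a)],v@[-np.sin(a),np.cos(a)])
s=r.read_state();p=np.array(s["tool_pos"]);q=s["eef_rot"];y=2*np.arctan2(q[2],q[1])
print(p.round(4),np.round(q,4),"yaw",np.degrees(y).round(2),np.round(s["force"],1))
v=np.array([.4718,-.21])-p[:2];print("dx",v@[np.cos(y),np.sin(y)]*100,"dy",v@[np.sin(y),-np.cos(y)]*100)
d=r.snapshot("side");pickle.dump(d,open("sabove.pkl","wb"))
```

```text
hole local -0.0402663118252036 0.06528207587158458
hole local 0.03975747452581027 0.06521054366680076
[ 0.4729 -0.2098  0.2092] [-2.000e-04  7.329e-01  6.803e-01 -1.000e-04] yaw 85.73 [-0.   0.5 -2.1]
dx -0.02472170488500472 dy -0.103759697497398
```

Emit:
{"api": "move_arm", "payload": {
  "plan": [
    {"dx":0,"dy":-0.1,"dz":0.7,"turn":0},
    {"dx":0,"dy":0,"dz":1,"turn":0},
    {"dx":0,"dy":0,"dz":1,"turn":0},
    {"dx":0,"dy":0,"dz":0.5,"turn":0},
    {"dx":0,"dy":0,"dz":0.4,"turn":0},
    {"dx":0,"dy":0,"dz":0.4,"turn":0},
    {"dx":0,"dy":0,"dz":0,"turn":0},
    {"dx":0,"dy":0,"dz":0,"turn":0}
  ]
}}

```text
time: 19.8
tool_pos: [0.4722, -0.2099, 0.1696]
eef_rot: [0.0, 0.733, 0.68, 0.0]
force: [-0.3, 0.7, -2.4]
grip_width: 0.0114
grasp_force: 55.0
```

Run:
```python
from h import *
from plant import r
s=r.read_state();p=np.array(s["tool_pos"]);q=s["eef_rot"];y=2*np.arctan2(q[2],q[1])
print(p.round(4),"yaw",np.degrees(y).round(2),np.round(s["force"],1),np.round(s["ft_torque"],2))
a=r.snapshot("side");b=r.snapshot("scene");pickle.dump((a,b),open("pins.pkl","wb"))
A=cv2.resize(a["img"][130:235,325:430,::-1],(400,400),interpolation=cv2.INTER_CUBIC)
B=cv2.resize(b["img"][130:230,300:400,::-1],(400,400),interpolation=cv2.INTER_CUBIC)
cv2.imwrite("pics/pins.png",np.hstack([A,B]))
```

```text
[ 0.4722 -0.2099  0.1696] yaw 85.69 [-0.3  0.7 -2.4] [-0.11  0.02  0.01]
```

Emit:
{"api": "move_arm", "payload": {
  "plan": [
    {"dx":0,"dy":0,"dz":0.3,"turn":0},
    {"dx":0,"dy":0,"dz":0.3,"turn":0},
    {"dx":0,"dy":0,"dz":0.3,"turn":0},
    {"dx":0,"dy":0,"dz":0.2,"turn":0},
    {"dx":0,"dy":0,"dz":0.2,"turn":0},
    {"dx":0,"dy":0,"dz":0.2,"turn":0},
    {"dx":0,"dy":0,"dz":0,"turn":0},
    {"dx":0,"dy":0,"dz":0,"turn":0}
  ]
}}

```text
time: 20.7
tool_pos: [0.472, -0.2098, 0.1544]
eef_rot: [-0.0, 0.733, 0.68, 0.0]
force: [-0.5, -0.5, -2.5]
grip_width: 0.0113
grasp_force: 55.0
```

Emit:
{"api": "move_arm", "payload": {
  "plan": [
    {"dx":0,"dy":0,"dz":0.2,"turn":0},
    {"dx":0,"dy":0,"dz":0.2,"turn":0},
    {"dx":0,"dy":0,"dz":0.2,"turn":0},
    {"dx":0,"dy":0,"dz":0.2,"turn":0},
    {"dx":0,"dy":0,"dz":0,"turn":0},
    {"dx":0,"dy":0,"dz":0,"turn":0},
    {"dx":0,"dy":0,"dz":0,"turn":0},
    {"dx":0,"dy":0,"dz":0,"turn":0}
  ]
}}

```text
time: 21.5
tool_pos: [0.4721, -0.2098, 0.1465]
eef_rot: [0.0, 0.733, 0.68, 0.0]
force: [-0.3, 0.1, -2.4]
grip_width: 0.0116
grasp_force: 55.0
```

Emit:
{"api": "move_arm", "payload": {
  "plan": [
    {"dx":0,"dy":0,"dz":0.2,"turn":0},
    {"dx":0,"dy":0,"dz":0.1,"turn":0},
    {"dx":0,"dy":0,"dz":0.1,"turn":0},
    {"dx":0,"dy":0,"dz":0.1,"turn":0},
    {"dx":0,"dy":0,"dz":0.1,"turn":0},
    {"dx":0,"dy":0,"dz":0,"turn":0},
    {"dx":0,"dy":0,"dz":0,"turn":0},
    {"dx":0,"dy":0,"dz":0,"turn":0}
  ]
}}

```text
time: 22.3
tool_pos: [0.4721, -0.2098, 0.1405]
eef_rot: [0.0, 0.733, 0.68, 0.0]
force: [-0.7, -0.1, -2.2]
grip_width: 0.0114
grasp_force: 55.0
```

Emit:
{"api": "move_arm", "payload": {
  "plan": [
    {"dx":0,"dy":0,"dz":0.1,"turn":0},
    {"dx":0,"dy":0,"dz":0.1,"turn":0},
    {"dx":0,"dy":0,"dz":0,"turn":0},
    {"dx":0,"dy":0,"dz":0,"turn":0},
    {"dx":0,"dy":0,"dz":0,"turn":0},
    {"dx":0,"dy":0,"dz":0,"turn":0},
    {"dx":0,"dy":0,"dz":0,"turn":0},
    {"dx":0,"dy":0,"dz":0,"turn":0}
  ]
}}

```text
time: 23.1
tool_pos: [0.472, -0.2098, 0.1385]
eef_rot: [-0.0, 0.733, 0.68, 0.0]
force: [-0.2, 0.2, -3.5]
grip_width: 0.0117
grasp_force: 55.0
```

Emit:
{"api": "move_arm", "payload": {
  "plan": [
    {"dx":0,"dy":0,"dz":0.1,"turn":0},
    {"dx":0,"dy":0,"dz":0,"turn":0},
    {"dx":0,"dy":0,"dz":0.1,"turn":0},
    {"dx":0,"dy":0,"dz":0,"turn":0},
    {"dx":0,"dy":0,"dz":0,"turn":0},
    {"dx":0,"dy":0,"dz":0,"turn":0},
    {"dx":0,"dy":0,"dz":0,"turn":0},
    {"dx":0,"dy":0,"dz":0,"turn":0}
  ]
}}

```text
time: 23.9
tool_pos: [0.472, -0.2098, 0.1365]
eef_rot: [0.0, 0.733, 0.68, 0.0]
force: [0.1, 0.5, -2.6]
grip_width: 0.0114
grasp_force: 55.0
```

Emit:
{"api": "move_arm", "payload": {
  "plan": [
    {"dx":0,"dy":0,"dz":0.1,"turn":0},
    {"dx":0,"dy":0,"dz":0,"turn":0},
    {"dx":0,"dy":0,"dz":0,"turn":0},
    {"dx":0,"dy":0,"dz":0,"turn":0},
    {"dx":0,"dy":0,"dz":0,"turn":0},
    {"dx":0,"dy":0,"dz":0,"turn":0},
    {"dx":0,"dy":0,"dz":0,"turn":0},
    {"dx":0,"dy":0,"dz":0,"turn":0}
  ]
}}

```text
time: 24.7
tool_pos: [0.4721, -0.2098, 0.1356]
eef_rot: [0.0, 0.733, 0.68, 0.0]
force: [-0.3, -0.2, 1.1]
grip_width: 0.0116
grasp_force: 55.0
```

Emit:
{"api": "move_arm", "payload": {
  "plan": [
    {"dx":0,"dy":0,"dz":0.05,"turn":0},
    {"dx":0,"dy":0,"dz":0,"turn":0},
    {"dx":0,"dy":0,"dz":0,"turn":0},
    {"dx":0,"dy":0,"dz":0,"turn":0},
    {"dx":0,"dy":0,"dz":0,"turn":0},
    {"dx":0,"dy":0,"dz":0,"turn":0},
    {"dx":0,"dy":0,"dz":0,"turn":0},
    {"dx":0,"dy":0,"dz":0,"turn":0}
  ]
}}

```text
time: 25.5
tool_pos: [0.4721, -0.2098, 0.1356]
eef_rot: [0.0, 0.733, 0.68, 0.0]
force: [-2.7, 1.6, 6.9]
grip_width: 0.0113
grasp_force: 55.0
```

Run:
```python
from h import *
from plant import r
f=[]
a=r.snapshot("side");f.append(r.read_state()["force"]);b=r.snapshot("wrist");s=r.read_state();f.append(s["force"]);print(np.round(f,1),np.round(s["ft_torque"],2),np.round(s["tool_pos"],4))
A=cv2.resize(a["img"][130:235,325:430,::-1],(400,400),interpolation=cv2.INTER_CUBIC)
B=cv2.resize(b["img"][90:270,200:380,::-1],(400,400),interpolation=cv2.INTER_CUBIC)
cv2.imwrite("pics/fit.png",np.hstack([A,B]))
```

```text
[[-1.1  0.6  7.1]
 [-2.1  0.4  6.5]] [0.2  0.36 0.  ] [ 0.4721 -0.2098  0.1356]
```

View pics/fit.png

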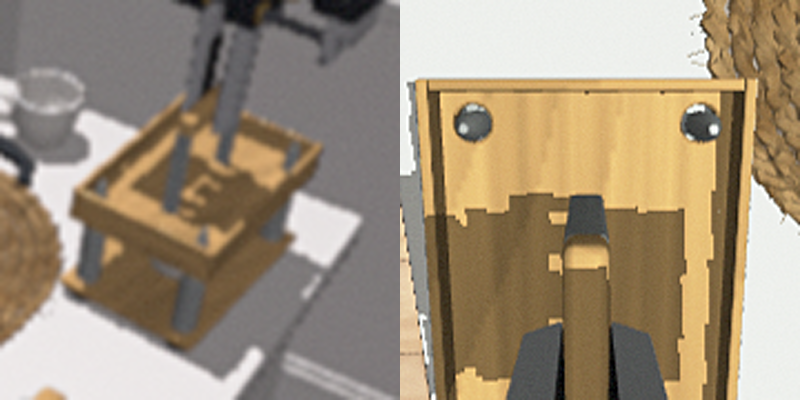

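Emit:
{"api": "move_arm", "payload": {
  "plan": [
    {"dx":0,"dy":0,"dz":0,"turn":0},
    {"dx":0,"dy":0,"dz":0,"turn":0},
    {"dx":0,"dy":0,"dz":0,"turn":0},
    {"dx":0,"dy":0,"dz":0,"turn":0},
    {"dx":0,"dy":0,"dz":0,"turn":0},
    {"dx":0,"dy":0,"dz":0,"turn":0},
    {"dx":0,"dy":0,"dz":0,"turn":0},
    {"dx":0,"dy":0,"dz":0,"turn":0}
  ],
  "claw": 5
}}

```text
time: 26.4
tool_pos: [0.472, -0.2098, 0.135]
eef_rot: [0.0, 0.733, 0.68, 0.0]
force: [-0.2, 0.3, 0.1]
grip_width: 0.0499
grasp_force: 0.0
```

Emit:
{"api": "move_arm", "payload": {
  "plan": [
    {"dx":0,"dy":0,"dz":-1,"turn":0},
    {"dx":0,"dy":0,"dz":-2,"turn":0},
    {"dx":0,"dy":0,"dz":-3,"turn":0},
    {"dx":0,"dy":0,"dz":-4,"turn":0},
    {"dx":0,"dy":0,"dz":-3,"turn":0},
    {"dx":0,"dy":0,"dz":0,"turn":0},
    {"dx":0,"dy":0,"dz":0,"turn":0},
    {"dx":0,"dy":0,"dz":0,"turn":0}
  ]
}}

```text
time: 27.2
tool_pos: [0.4712, -0.2094, 0.2641]
eef_rot: [-0.001, 0.733, 0.68, -0.0]
force: [0.0, -0.4, 0.3]
grip_width: 0.0498
grasp_force: 0.0
```

Run:
```python
from h import *
from plant import r
d=r.snapshot("wrist");s=r.read_state();print(np.round(s["tool_pos"],4),np.round(s["force"],1),s["grip_width"])
# rim outline vs expectation: pale-wood mask corners near the predicted rim corners
a=np.radians(-4.3);c=np.array([.4718,-.21])
g=cv2.cvtColor(d["img"],cv2.COLOR_RGB2GRAY)
hsv=cv2.cvtColor(d["img"],cv2.COLOR_RGB2HSV)
m=cv2.inRange(hsv,(8,60,60),(30,255,255))
for x,y in[(-.055,.08),(.055,.08)]:
    p=c+[np.cos(a)*x-np.sin(a)*y,np.sin(a)*x+np.cos(a)*y];print("pred corner",proj(d,(*p,.0735+.026)).round(1))
n,l,st,ce=cv2.connectedComponentsWithStats(m)
u,v=proj(d,(*(c+[.0,.06]),.08)).astype(int);print("label",l[v,u],st[l[v,u]])
ys,xs=np.where(l==l[v,u]);P=np.c_[xs,ys];print("TL",P[np.argmin(xs+ys)],"TR",P[np.argmax(xs-ys)])
```

```text
[ 0.4711 -0.2094  0.2638] [-0.3 -0.1  0.5] 0.04999773139611312
pred corner [236.4 127. ]
pred corner [333.5 126.9]
label 3 [  237     0   323   257 46459]
TL [330   0] TR [559   0]
```

```bash
python3 -c "
from plant import r
print(r.close_job())"
```

```text
the job is handed in; nothing more can be done
None
```

The job is handed in, with no verdict returned: the shelf was drawn out with the hook and lowered onto the stand until the wrist felt the shoulders. The last picture before release shows the pins I could see through their holes, and the hook lies on the worktop clear of the shelf. It took about 27 s of the 67 s allowed.

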